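# Jack up the sagging furnace deck and hold it level

### The job

One of the two furnace decks has dropped at its front because its levelling foot has collapsed. Carry the red lever jack over, stand it flat on the bench with its saddle centred under the yellow lift pad of the drooping deck, with the handle still up, then press the jack's green handle paddle down to its stop so that the deck is lifted level, and finish while still holding the handle down. Leave the feet, the other deck and everything else on the bench where they are.

Things in the scene. Friction and masses are not known exactly. Their poses are not given: they have to be found in the camera images.
- jack_grip (a point): Centre of the jack's grey grip block, 55 mm above the jack's underside. The block measures 50 (along the jack's x) x 44 (y) x 66 mm, top 78 mm above the underside, its two 50 mm wide side faces free to be gripped across y. The jack weighs about 0.8 kg. Site axes = jack axes: +x towards the saddle, -x towards the handle, z up.
- jack: Red lever jack, loose. Origin on its underside straight below the grip block's centre; axes as for jack_grip. Base plate 90 mm wide, 12 mm thick, from 150 mm behind (-x) to 130 mm in front (+x) of the origin. Ram and saddle at x = +95 mm; handle hinge at x = -40 mm, 45 mm up; green paddle at the handle's end.
- jack_saddle: The jack's moving steel saddle, a disc 32 mm across and 12 mm thick; origin at the centre of its top face. Top 62 mm above the bench with the handle up, rising in proportion to the handle joint to 101 mm with the handle fully down (no latch: it sinks when the handle is let up).
- saddle_top (a point): Centre of the saddle's top face (same point as the origin of jack_saddle).
- jack_handle (a joint): Handle: 0 = up (0.65 rad above level; a light spring returns it), grows as pressed, 0.65 = fully down at its stop (level). Green paddle at its end, 50 along the handle x 60 x 12 mm, centre 125 mm from the hinge; its top's centre in the jack's frame: x = -136, z = 125 mm when up, x = -165, z = 51 mm when down. Holding it down under the deck takes about 5 to 10 N straight down.
- station_left: The left furnace station (y > 0), fixed: off-white housing 160 x 270 x 240 mm, a hinged deck in front. Origin on the bench below the level deck's lift point; +x level, from there to the housing (about +y in the world). Deck 160 wide, 12 thick, level underside 106 up, front edge at x = -25, a dark box on it from x = 55 with a furnace, top 360 up; foot below it at x = 90 mm.
- station_right: The right furnace station (y < 0), fixed: off-white housing 160 x 270 x 240 mm, a hinged deck in front. Origin on the bench below the level deck's lift point; +x level, from there to the housing (about -y in the world). Deck 160 wide, 12 thick, level underside 106 up, front edge at x = -25, a dark box on it from x = 55 with a furnace, top 360 up; foot below it at x = 90 mm.
- pad_left (a point): Centre of the underside of the left deck's yellow lift pad, a disc 44 mm across and 6 mm thick; a yellow disc with a black dot marks the same point on the deck's top. 100 mm above the bench when the deck is level, about 77 mm when it droops.
- pad_right (a point): Centre of the underside of the right deck's yellow lift pad, a disc 44 mm across and 6 mm thick; a yellow disc with a black dot marks the same point on the deck's top. 100 mm above the bench when the deck is level, about 77 mm when it droops.
- deck_left (a joint): Tilt of the left deck: 0 = level, negative = its front droops (about -0.12 on a collapsed foot), positive = raised above level. Its hinge is 190 mm behind the lift point, 112 mm up.
- deck_right (a joint): Tilt of the right deck: 0 = level, negative = its front droops (about -0.12 on a collapsed foot), positive = raised above level. Its hinge is 190 mm behind the lift point, 112 mm up.
- foot_tall: Good levelling foot, brass head 28 mm across, rubber base 44 mm across, 106 mm tall, standing loose under the level deck. Origin at its underside.
- foot_short: Collapsed levelling foot, same look but 92 mm tall, standing loose under the drooping deck. Origin at its underside.
- jar: White sample jar, 64 mm across, 85 mm tall, a bystander. Origin at its underside.
- spanner: Steel spanner 150 mm long lying on the bench, a bystander. Origin at its underside.
- crucible_tray: Blue tray 90 x 70 x 22 mm, a bystander. Origin at its underside.
- crucible: White crucible 32 mm across, 24 mm tall, standing in the tray, a bystander. Origin at its underside.
- brush: Brush 150 mm long lying on the bench, a bystander. Origin at its underside.
- vial: Amber vial 28 mm across, 50 mm tall, a bystander. Origin at its underside.
- ref_weight: Brass weight 32 mm across, 30 mm tall, a bystander. Origin at its underside.

How it is judged:
By the outcome, as a careful person would: the job done as asked, in the order asked, and still so for the second after the job is handed in, while the arm keeps its last pose, push and grip.
It also fails if it takes over 48 s, if anything falls off the work surface, if the arm or the gripper's body presses on something with over 40 N, if the wrist force passes 120 N, or if a joint passes its speed limit or range.

### The arm

A 6-joint arm with a two-finger parallel gripper is mounted at the origin on the work surface. World frame = base frame: x ahead of the robot, y to its left, z up, the work surface at z = 0. Lengths are in m, angles in degrees, forces in N, time in s.
With the tool pointing down it reaches from about 0.3 to 0.75 m from the base axis. Payload 8.5 kg.
Tool frame: the origin (TCP) lies on the centre line of the jaws, within the pads' length; the fingertips stand 14 mm ahead of it and the grasp point (between the pads) lies 5 mm behind it; z points along the fingers, x is the direction in which the jaws open and shut, and the axes are right-handed (so a half turn about z gives the same grasp; the last joint's range is limited). The gripper opens to 85 mm and grips with 20 to 120 N. Pads are 22 mm wide; open, the fingers measure 114 mm over their backs; the gripper's body (76 mm by 85 mm) begins 54 mm behind the grasp point. The pads swing forward as they close: fully open they stand 13 mm farther back than shut.
Start: joints at [-76.965, 21.807, 74.336, -0, 83.858, -12.336], TCP at [0.236, -0.497, 0.245] pointing down, gripper open.
Joint ranges: [-178.18, 178.18], [-50.72, 133.34], [12.68, 142.11], [-81.47, 261.47], [9.98, 163.14], [-165.26, 165.26]. Speed limits (degrees/s): [136.94, 136.94, 180, 180, 180, 180].

### API

Orientations are given as a 3x3 rotation matrix whose columns are the frame's x, y, z axes.
In Python, from rig import * gives the robot as it stands.
- The arm moves only by the shell command python3 -m crank 'ROWS' [FORCE]. ROWS is JSON, one flat list of numbers, 7 for each row, row after row: the turn, a rotation vector about the world's x, y, z in rad, then the shift along the world's x, y, z in m, then the opening in per cent of the stroke, from 0 (shut) to 100 (fully open). A call has 1 to 20 rows; each row shifts and turns the commanded pose from where the row before left it; what a row does not reach is not made up. A row lasts 1/10 s, in which the tool goes at most 50 mm and 8.59 degrees, less where a joint would pass 70% of its speed; a pose out of reach is approached as far as the arm can. A call is refused whole if a number of a shift passes 0.05 or a number of a turn 0.15, either way. A call with a gripper value outside its range is refused whole. The fingers move at their own pace and stop on an object; FORCE is the grip in N (left out, the last holds). Time passes only in rows, so rows that do not move let the fingers close. It gives the time, the measured TCP pose, the force and the opening at its end, in the units of the state.
- observe(): the state, without advancing time (a new reading comes with each control period).
- get_image(name): name is "scene" or "top" or "wrist"; returns a dict with "frame" (420x560x3 uint8, red, green, blue), "fov_y" (degrees; the focal length in pixels is half the picture's height over the tangent of half this angle, whatever the lens; pixels are square), "cx", "cy" (the principal point, pixels), "world_to_cam" (4x4, takes a point from world to camera coordinates). Camera axes: x right, y up, looking along -z (the intrinsics and any distortion apply to the point x, -y, -z); pixel columns grow to the right and rows downward; lengths in m; the calibration is good to about 2 mm. A picture is of the moment at which its call begins. There is no depth.
- close_job(): hands the job in, once; it reports no verdict.
The state is a dict: "time_s": time; "q": joint angles; "qvel": joint speeds; "joint_efforts": joint torques, N m; "position": TCP position; "tool_rot": TCP orientation; "ft_force": force on the tool from outside, world axes, zero at the start; "wrist_torque": the same for the moment, N m; "grip_width": finger opening in m.
Only numpy, scipy, OpenCV 4.12 (cv2) and the standard library are available. Lean on these libraries where they do the work, as an engineer would, in place of code of your own. Each camera call takes 0.05 s, during which the arm holds its last target. There are 200 camera calls.

## Working session

There is one attempt and no reset: what is moved stays moved. The work goes in short steps, Python scripts to look and compute and a shell command to move; the robot and the scene stay as the last step left them, time stands still between calls to the robot, and variables do not carry over. Pictures are saved under pics/ and viewed, about 8 in all and at most 12, crops included, and the job is handed in when it is done.

```bash
ls; mkdir -p pics; python3 - <<'E'
from rig import *
import cv2
for n in ("scene","top"):
    d=get_image(n); print(n,d["fov_y"],d["cx"],d["cy"],[k for k in d]); print(d["world_to_cam"])
    cv2.imwrite(f"pics/{n}0.png",d["frame"][:,:,::-1])
print(observe())
E
```

```text
pics
scene 49.62669900875029 283.17816980207834 209.4444311643269 ['frame', 'fov_y', 'cx', 'cy', 'world_to_cam']
[[ 0.30189819 -0.95326991 -0.01157415 -0.18754444]
 [ 0.66585679  0.2021555   0.71816982 -0.46513934]
 [-0.6822699  -0.2245209   0.69577163 -1.02155027]
 [ 0.          0.          0.          1.        ]]
top 48.27966978473236 280.633948830453 209.38184492908212 ['frame', 'fov_y', 'cx', 'cy', 'world_to_cam']
[[ 0.02154383 -0.99976572 -0.00208801 -0.00421619]
 [ 0.99634522  0.02129736  0.08272019 -0.57656311]
 [-0.08265634 -0.00386249  0.99657062 -1.2649238 ]
 [ 0.          0.          0.          1.        ]]
{'time_s': 0.1, 'q': array([-7.69667247e+01,  2.18397633e+01,  7.43794502e+01, -1.24841749e-03,
        8.38580066e+01, -1.23376373e+01]), 'qvel': array([-0.07507091, -0.05216545, -0.16498476,  0.05693073,  0.03981894,
        0.04378672]), 'joint_efforts': array([ 4.12064619e-03, -4.49221373e+01, -2.31655812e+01, -1.88007139e-04,
        3.66910870e-03,  1.69937817e-05]), 'position': array([ 0.23558333, -0.49672467,  0.24475448]), 'tool_rot': array([[ 4.28478387e-01, -9.03551972e-01, -3.25045199e-04],
       [-9.03551064e-01, -4.28478428e-01,  1.30814088e-03],
       [-1.32124813e-03, -2.66815161e-04, -9.99999092e-01]]), 'ft_force': array([-0.50719043,  0.01710286,  0.04388835]), 'wrist_torque': array([ 0.0520028 , -0.04128273, -0.01720221]), 'grip_width': 0.08560398906002785}
```

View pics/scene0.png

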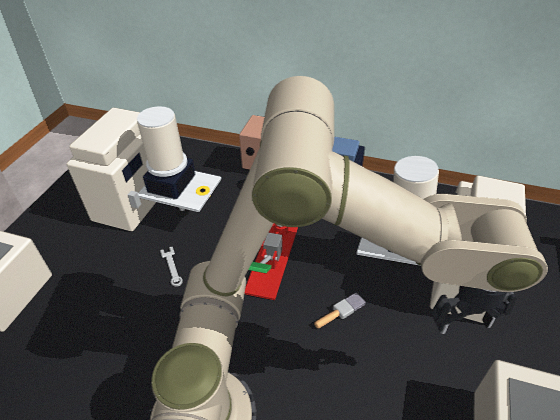

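View pics/top0.png

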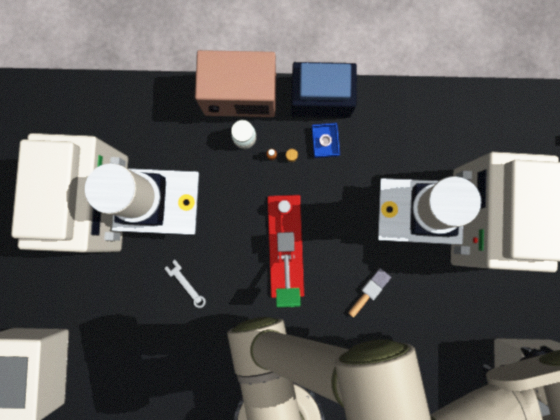

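The scene view shows the left deck's dot at (203,190), with the right deck mostly hidden. In the top view the left dot is at (186,202), the right dot at (390,209), the saddle at (284,206), the grip at (286,241) and the paddle at (288,297). The jack points along about +x.

```bash
cat > h.py <<'E'
import numpy as np, cv2
from rig import *
def K(d): return (d["frame"].shape[0]/2)/np.tan(np.radians(d["fov_y"]/2))
def ray(d,u,v):
    W=np.array(d["world_to_cam"]); f=K(d); R,t=W[:3,:3],W[:3,3]
    r=R.T@np.array([(u-d["cx"])/f,-(v-d["cy"])/f,-1]); return -R.T@t, r/np.linalg.norm(r)
def onz(d,u,v,z):
    c,r=ray(d,u,v); return c+r*(z-c[2])/r[2]
def proj(d,p):
    W=np.array(d["world_to_cam"]); c=W[:3,:3]@np.array(p)+W[:3,3]; f=K(d)
    return np.array([d["cx"]+f*c[0]/-c[2], d["cy"]-f*c[1]/-c[2]])
def tri(*obs):
    A=np.zeros((3,3));b=np.zeros(3)
    for d,u,v in obs:
        c,r=ray(d,u,v);P=np.eye(3)-np.outer(r,r);A+=P;b+=P@c
    x=np.linalg.solve(A,b); return x,[np.linalg.norm((np.eye(3)-np.outer(r,r))@(x-c)) for c,r in [ray(*o) for o in obs]]
def blob(d,lo,hi,box=None):
    h=cv2.cvtColor(d["frame"],cv2.COLOR_RGB2HSV); m=cv2.inRange(h,np.array(lo),np.array(hi))
    n,l,s,c=cv2.connectedComponentsWithStats(m)
    return [(s[i][:5].tolist(),c[i].round(2).tolist()) for i in range(1,n) if s[i][4]>15]
E
python3 - <<'E'
from h import *
np.set_printoptions(precision=4,suppress=True)
D={n:get_image(n) for n in("scene","top","wrist")}
cv2.imwrite("pics/w0.png",D["wrist"]["frame"][:,:,::-1])
for n,d in D.items():
    print(n,K(d),"yellow",blob(d,(22,150,120),(34,255,255)),"green",blob(d,(45,120,60),(80,255,255)),"red",blob(d,(0,200,80),(4,255,255)))
d=D["top"]
h=cv2.inRange(cv2.cvtColor(d["frame"],cv2.COLOR_RGB2HSV),np.array((0,180,80)),np.array((5,255,255)))
h[:, :200]=0;h[:,330:]=0
pts=np.argwhere(h)[:,::-1].astype(np.float32);r=cv2.minAreaRect(pts);print("jackrect",r)
for p in cv2.boxPoints(r): print(p,onz(d,*p,0.012))
print("grip top",onz(d,286,241,.078),"sadd",onz(d,284,206,.062),"paddle",onz(d,288,297,.125))
for z in(.118,.095): print(z,onz(d,186,202,z),onz(d,390,209,z))
print(tri((D["scene"],203,190),(d,186,202)))
# off-white deck edges
E
```

```text
scene 454.2036830288942 yellow [([196, 186, 13, 9, 83], [202.23, 190.16])] green [([249, 262, 22, 11, 161], [259.47, 267.13])] red [([245, 224, 52, 76, 1212], [270.62, 270.06]), ([256, 245, 10, 17, 62], [260.65, 254.16])]
top 468.5865761382401 yellow [([179, 195, 15, 15, 155], [186.01, 202.01]), ([382, 202, 15, 15, 146], [389.09, 208.91])] green [([98, 156, 4, 9, 24], [99.62, 160.04]), ([481, 230, 3, 20, 37], [481.59, 240.22]), ([276, 288, 25, 20, 436], [287.74, 297.86])] red [([268, 196, 36, 102, 2049], [284.68, 242.32])]
wrist 335.28806735687436 yellow [] green [] red []
jackrect ((285.1602478027344, 245.82740783691406), (101.52298736572266, 33.051414489746094), 87.87889862060547)
[266.7671 195.7123] [0.6148 0.0476 0.012 ]
[299.7958 194.489 ] [ 0.6202 -0.0442  0.012 ]
[303.5534 295.9425] [ 0.3415 -0.0596  0.012 ]
[270.5247 297.1658] [0.3362 0.0306 0.012 ]
grip top [ 0.4892 -0.0079  0.078 ] sadd [ 0.5826 -0.0008  0.062 ] paddle [ 0.3492 -0.0153  0.125 ]
0.118 [0.5825 0.2498 0.118 ] [ 0.5756 -0.2708  0.118 ]
0.095 [0.5846 0.2545 0.095 ] [ 0.5777 -0.2761  0.095 ]
(array([0.5832, 0.2468, 0.1205]), [np.float64(0.0025802409170390516), np.float64(0.0025802409170390026)])
```

View pics/w0.png

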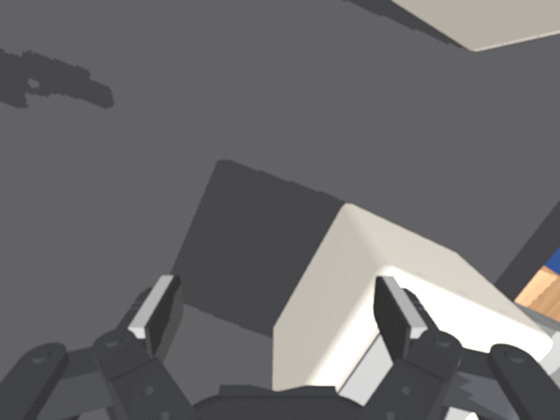

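The wrist view shows only the bench and a housing corner, so it isn't useful yet. The left dot triangulates at z≈0.12, so the left deck is level and the right one droops. The jack rectangle comes out at 279×92 mm against a nominal 280×90, with yaw about 3.5°. I'll move above the jack and look again with the right deck in view.

```bash
python3 -m crank '[0,0,0.138,0.0127,0.0245,0,100, 0,0,0.138,0.0127,0.0245,0,100, 0,0,0.138,0.0127,0.0245,0,100, 0,0,0.138,0.0127,0.0245,0,100, 0,0,0.138,0.0127,0.0245,0,100, 0,0,0.138,0.0127,0.0245,0,100, 0,0,0.138,0.0127,0.0245,0,100, 0,0,0.138,0.0127,0.0245,0,100, 0,0,0.138,0.0127,0.0245,0,100, 0,0,0.138,0.0127,0.0245,0,100, 0,0,0.138,0.0127,0.0245,0,100, 0,0,0.138,0.0127,0.0245,0,100, 0,0,0.138,0.0127,0.0245,0,100, 0,0,0.138,0.0127,0.0245,0,100, 0,0,0.138,0.0127,0.0245,0,100, 0,0,0.138,0.0127,0.0245,0,100, 0,0,0.138,0.0127,0.0245,0,100, 0,0,0.138,0.0127,0.0245,0,100, 0,0,0.138,0.0127,0.0245,0,100, 0,0,0.138,0.0127,0.0245,0,100]'
python3 - <<'E'
from h import *
np.set_printoptions(precision=4,suppress=True)
D={n:get_image(n) for n in("scene","top","wrist")}
s=observe();print(s["position"],s["q"],np.degrees(np.arctan2(s["tool_rot"][1,0],s["tool_rot"][0,0])))
for n,d in D.items():
    print(n,"yellow",blob(d,(22,150,120),(34,255,255)))
a=cv2.resize(D["scene"]["frame"][120:300,280:560],None,fx=2.85,fy=2.85)[:,:798]
cv2.imwrite("pics/s1.png",a[:,:,::-1])
cv2.imwrite("pics/w1.png",D["wrist"]["frame"][:,:,::-1])
E
```

```text
time_s: 2.25
position: [0.49, -0.0058, 0.2453]
tool_rot: [[-0.067, 0.998, -0.0], [0.998, 0.067, 0.0], [0.0, -0.0, -1.0]]
ft_force: [0.2, -0.4, 0.1]
grip_width: 0.0853
[ 0.4898 -0.006   0.2451] [ -14.5778   15.7846   83.5156   -0.0047   80.7217 -108.1778] 93.60070196316728
scene yellow [([196, 186, 13, 9, 79], [202.18, 190.04]), ([364, 228, 15, 11, 102], [371.33, 232.8])]
top yellow [([179, 195, 15, 15, 156], [185.97, 202.03]), ([382, 202, 15, 15, 145], [389.07, 208.86])]
wrist yellow []
```

View pics/s1.png

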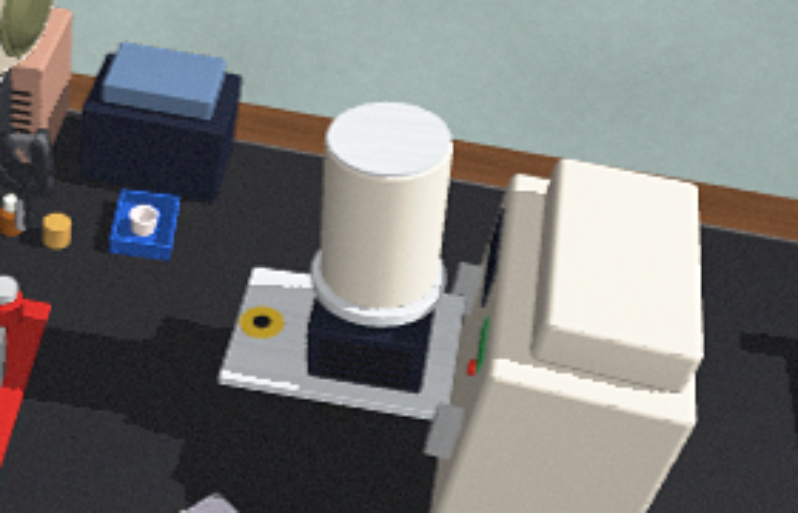

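View pics/w1.png

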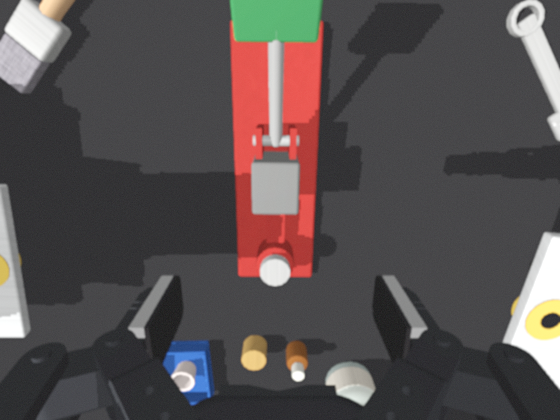

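The scene crop shows the right deck drooping: its dot is at about (371,233) and its front corners at about (369,215) and (357,254). The wrist view shows the jack's grip top at (275,187), the saddle at (275,269) and the base edges.

```bash
python3 - <<'E'
from h import *
np.set_printoptions(precision=4,suppress=True)
D={n:get_image(n) for n in("scene","top","wrist")}
S,T,W=D["scene"],D["top"],D["wrist"]
print("R dot",tri((S,371.33,232.8),(T,389.07,208.86)),"L dot",tri((S,202.18,190.04),(T,185.97,202.03)))
# deck front edge in top, subpixel per row
g=cv2.GaussianBlur(cv2.cvtColor(T["frame"],cv2.COLOR_RGB2GRAY).astype(np.float32),(3,3),0)
def line(rows,lo,hi,z):
    P=[]
    for r in rows:
        k=np.argmax(np.abs(np.diff(g[r,lo:hi])));P.append(onz(T,lo+k+.5,r,z)[:2])
    v=cv2.fitLine(np.array(P,np.float32),cv2.DIST_HUBER,0,.001,.001).ravel();return v
v=line(range(184,236),368,385,.092);print("R front edge",v,"yaw of edge",np.degrees(np.arctan2(v[1],v[0])))
# side edges (columns 385..410)
for lo,hi in((170,188),(232,248)):
    P=[]
    for c in range(384,412):
        k=np.argmax(np.abs(np.diff(g[lo:hi,c])));P.append(onz(T,c,lo+k+.5,.096)[:2])
    v=cv2.fitLine(np.array(P,np.float32),cv2.DIST_HUBER,0,.001,.001).ravel();print("side",v,np.degrees(np.arctan2(v[1],v[0])))
gt=onz(W,275,187,.078);sd=onz(W,275,269.5,.062);print("W grip",gt,"saddle",sd)
# jack rect wrist red edges
hs=cv2.cvtColor(W["frame"],cv2.COLOR_RGB2HSV);m=cv2.inRange(hs,np.array((0,150,80)),np.array((5,255,255)))
for r in(70,100,180,230,265):
    c=np.where(m[r,200:340])[0]+200
    a,b=onz(W,c[0]-.5,r,.012),onz(W,c[-1]+.5,r,.012);print(r,c[0],c[-1],a,b,(a+b)/2)
E
```

```text
R dot (array([ 0.5784, -0.275 ,  0.0962]), [np.float64(0.0017110485403946513), np.float64(0.0017110485403946337)]) L dot (array([0.5827, 0.248 , 0.1204]), [np.float64(0.0013943599160204563), np.float64(0.0013943599160205285)])
R front edge [ 0.9996 -0.0277  0.5953 -0.2488] yaw of edge -1.5854514
side [ 0.0212 -0.9998  0.6579 -0.296 ] -88.783455
side [ 0.0534  0.9986  0.4964 -0.2961] 86.941246
W grip [ 0.4852 -0.0092  0.078 ] saddle [ 0.5785 -0.0039  0.062 ]
70 234 322 [ 0.3852 -0.0568  0.012 ] [0.3798 0.0317 0.012 ] [ 0.3825 -0.0125  0.012 ]
100 235 321 [ 0.4136 -0.0553  0.012 ] [0.4082 0.0337 0.012 ] [ 0.4109 -0.0108  0.012 ]
180 238 318 [ 0.4975 -0.0504  0.012 ] [0.4921 0.039  0.012 ] [ 0.4948 -0.0057  0.012 ]
230 240 316 [ 0.5571 -0.0468  0.012 ] [0.5517 0.0426 0.012 ] [ 0.5544 -0.0021  0.012 ]
265 241 314 [ 0.6027 -0.0445  0.012 ] [0.5973 0.0447 0.012 ] [0.6    0.0001 0.012 ]
```

```bash
python3 -m crank '[0,0,-0.004,-0.0025,-0.0005,-0.02,100, 0,0,0,0,0,-0.03,100, 0,0,0,0,0,-0.03,100, 0,0,0,0,0,-0.03,100, 0,0,0,0,0,-0.025,100, 0,0,0,0,0,-0.02,100, 0,0,0,0,0,-0.02,100, 0,0,0,0,0,-0.015,100, 0,0,0,0,0,-0.005,100, 0,0,0,0,0,0,100, 0,0,0,0,0,0,0, 0,0,0,0,0,0,0, 0,0,0,0,0,0,0, 0,0,0,0,0,0,0, 0,0,0,0,0,0,0, 0,0,0,0,0,0,0, 0,0,0,0,0,0,0]' 70
```

```text
time_s: 4.25
position: [0.4875, -0.0074, 0.0512]
tool_rot: [[-0.057, 0.998, 0.001], [0.998, 0.057, -0.0], [-0.0, 0.001, -1.0]]
ft_force: [-0.5, 1.4, 6.7]
grip_width: 0.043
```

```bash
python3 -m crank '[0,0,0,0,0,0.01,0, 0,0,0,0,0,0.015,0, 0,0,0,0,0,0.015,0, 0,0,0,0,-0.01,0,0, 0,0,-0.06,0,-0.015,0,0, 0,0,-0.12,0,-0.015,0,0, 0,0,-0.13,0,0,0,0, 0,0,-0.13,0,0,0,0, 0,0,-0.13,0,0,0,0, 0,0,-0.13,0,0,0,0, 0,0,-0.13,0,0,0,0, 0,0,-0.13,0,0,0,0, 0,0,-0.13,0,0,0,0, 0,0,-0.13,0,0,0,0, 0,0,-0.13,0,0,0,0, 0,0,-0.13,0,0,0,0, 0,0,-0.11,0,0,0,0, 0,0,-0.06,0,0,0,0, 0,0,0,0,0,0,0, 0,0,0,0,0,0,0]' 
python3 - <<'E'
from h import *
np.set_printoptions(precision=4,suppress=True)
s=observe();print(s["q"])
S,W=get_image("scene"),get_image("wrist")
cv2.imwrite("pics/sw2.png",np.hstack([cv2.resize(x["frame"],(400,300)) for x in(S,W)])[:,:,::-1])
E
```

```text
time_s: 6.25
position: [0.4868, -0.0478, 0.0898]
tool_rot: [[1.0, -0.02, -0.001], [-0.02, -1.0, 0.0], [-0.001, -0.0, -1.0]]
ft_force: [-0.8, -0.3, -7.4]
grip_width: 0.0432
[-19.4981  26.2998  96.901   -0.012   56.8632 -18.3199]
```

View pics/sw2.png

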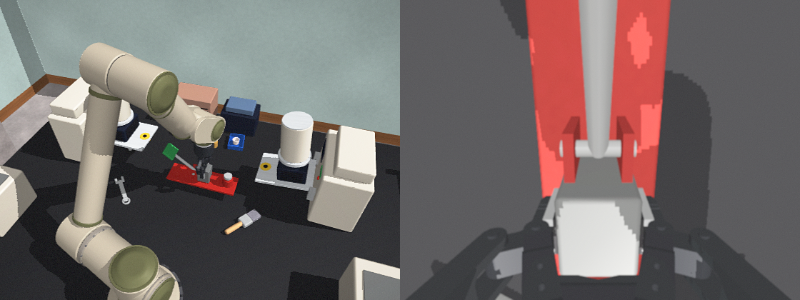

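The scene view shows the jack held level with its saddle towards the right deck and the handle up. The wrist view shows the pads square on the grip block. Next I'll move near the deck and locate the saddle.

```bash
python3 -m crank '[0,0,0,0.01,0,0,0, 0,0,0,0.02,0,0,0, 0,0,0,0.025,0,0,0, 0,0,0,0.025,-0.01,0,0, 0,0,0,0.013,-0.02,-0.01,0, 0,0,0,0,-0.015,-0.01,0, 0,0,0,0,-0.005,-0.005,0, 0,0,0,0,0,0,0, 0,0,0,0,0,0,0]' 
python3 - <<'E'
from h import *
np.set_printoptions(precision=4,suppress=True)
s=observe();print(s["position"],s["tool_rot"])
S,T=get_image("scene"),get_image("top")
p=s["position"]; R=s["tool_rot"]; 
sad=p+0.095*R[:,1]; sad[2]+=.062-.0512; print("pred saddle",sad,proj(S,sad),proj(T,sad), "Rdot",blob(S,(22,150,120),(34,255,255)),blob(T,(22,150,120),(34,255,255)))
ims=[]
for d in(S,T):
    u,v=proj(d,sad).astype(int); a=d["frame"][v-50:v+50,u-65:u+65]; print(u-65,v-50); ims.append(cv2.resize(a,None,fx=3,fy=3,interpolation=cv2.INTER_CUBIC))
cv2.imwrite("pics/st3.png",np.hstack(ims)[:,:,::-1])
E
```

```text
time_s: 7.25
position: [0.5797, -0.0969, 0.0655]
tool_rot: [[1.0, -0.022, -0.001], [-0.022, -1.0, 0.001], [-0.001, -0.0, -1.0]]
ft_force: [-0.0, -0.2, -6.8]
grip_width: 0.0434
[ 0.5797 -0.0969  0.0655] [[ 0.9998 -0.022  -0.0006]
 [-0.022  -0.9998  0.0005]
 [-0.0006 -0.0005 -1.    ]]
pred saddle [ 0.5776 -0.1919  0.0762] [341.3102 231.6822] [356.4287 208.9483] Rdot [([196, 186, 13, 9, 82], [202.17, 190.12]), ([364, 228, 15, 11, 103], [371.32, 232.85])] [([179, 195, 15, 15, 156], [185.97, 202.03]), ([382, 202, 15, 15, 145], [389.07, 208.86])]
276 181
291 158
```

View pics/st3.png

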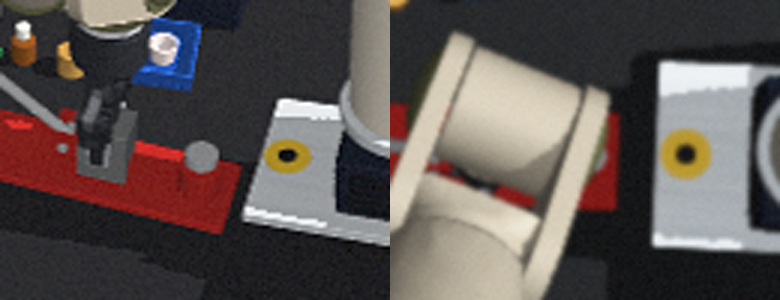

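The left half shows the saddle disc at scene pixel ≈(343,232.5), with the dot at (371,233). The right half (top view) shows the jack's front edge at u≈366.7, with the saddle itself hidden. I'll refine these numbers.

```bash
python3 - <<'E'
from h import *
np.set_printoptions(precision=4,suppress=True)
S,T=get_image("scene"),get_image("top")
print("dot S",onz(S,371.3,232.85,.0955),"dot T",onz(T,389.07,208.86,.0955))
h=cv2.cvtColor(S["frame"],cv2.COLOR_RGB2HSV)[215:255,325:360]
m=cv2.inRange(h,np.array((0,0,90)),np.array((180,70,255)))
n,l,s,c=cv2.connectedComponentsWithStats(m)
for i in range(1,n):
    if s[i][4]>20: print(s[i]+[325,215,0,0,0],c[i]+[325,215])
for u,v in((343,232.3),(343.3,233)): print("sad S",onz(S,u,v,.0763))
g=cv2.cvtColor(T["frame"],cv2.COLOR_RGB2HSV)
P=[]
for r in range(197,228):
    row=cv2.inRange(g[r:r+1],np.array((0,150,90)),np.array((6,255,255)))[0]; w=np.where(row[340:376])[0]
    if len(w): P.append((r,w[-1]+340))
print(P)
for r in(200,210,222): print("front T",onz(T,dict(P).get(r,366)+.5,r,.0263))
E
```

```text
dot S [ 0.5798 -0.2765  0.0955] dot T [ 0.578  -0.2735  0.0955]
[338 228  11  10  93] [342.7634 232.5699]
[357 243   3  12  27] [358.2222 249.6667]
sad S [ 0.5765 -0.1971  0.0763]
sad S [ 0.5741 -0.1985  0.0763]
[(197, np.int64(366)), (198, np.int64(366)), (199, np.int64(366)), (200, np.int64(366)), (201, np.int64(366)), (202, np.int64(366)), (203, np.int64(366)), (204, np.int64(366)), (205, np.int64(366)), (206, np.int64(366)), (207, np.int64(366)), (208, np.int64(366)), (209, np.int64(366)), (210, np.int64(366)), (211, np.int64(366)), (212, np.int64(366)), (213, np.int64(366)), (214, np.int64(366)), (215, np.int64(366)), (216, np.int64(366)), (217, np.int64(366)), (218, np.int64(366)), (219, np.int64(365)), (220, np.int64(365)), (221, np.int64(365)), (222, np.int64(365)), (223, np.int64(365)), (224, np.int64(365)), (225, np.int64(365)), (226, np.int64(365)), (227, np.int64(364))]
front T [ 0.6072 -0.2273  0.0263]
front T [ 0.5797 -0.2274  0.0263]
front T [ 0.5466 -0.2249  0.0263]
```

```bash
python3 -m crank '[0,0,0,0.001,0,-0.005,0, 0,0,0,0,-0.005,-0.004,0, 0,0,0,0,-0.01,0,0, 0,0,0,0,-0.015,0,0, 0,0,0,0,-0.015,0,0, 0,0,0,0,-0.015,0,0, 0,0,0,0,-0.012,0,0, 0,0,0,0,-0.007,0,0, 0,0,0,0,-0.002,0,0, 0,0,0,0,0,0,0, 0,0,0,0,0,0,0]' 
python3 - <<'E'
from h import *
np.set_printoptions(precision=4,suppress=True)
s=observe();p=s["position"]; R=s["tool_rot"];print(p,R[:,0],s["ft_force"])
S,T=get_image("scene"),get_image("top")
print("Rdot",blob(S,(22,150,120),(34,255,255)),blob(T,(22,150,120),(34,255,255)))
a=cv2.resize(S["frame"][180:290,290:440],None,fx=4,fy=4,interpolation=cv2.INTER_CUBIC)
cv2.imwrite("pics/s4.png",a[:,:,::-1])
E
```

```text
time_s: 8.55
position: [0.5811, -0.1779, 0.0563]
tool_rot: [[1.0, -0.021, -0.0], [-0.021, -1.0, 0.0], [-0.0, -0.0, -1.0]]
ft_force: [-0.4, 0.0, -7.1]
grip_width: 0.0431
[ 0.5811 -0.1779  0.0563] [ 0.9998 -0.0215 -0.0003] [-0.3798  0.0381 -7.0563]
Rdot [([364, 228, 15, 10, 99], [371.31, 232.75])] [([179, 195, 15, 15, 156], [185.97, 202.03])]
```

View pics/s4.png

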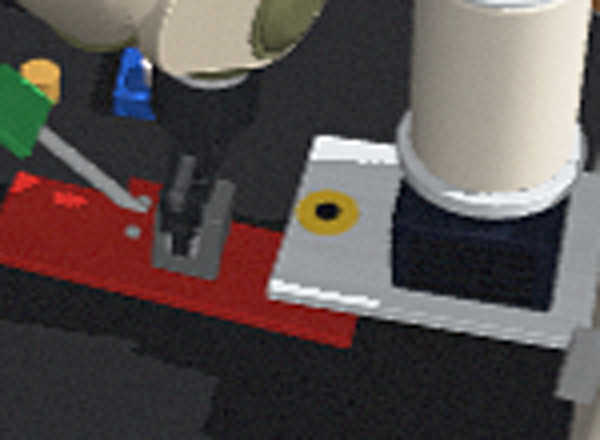

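The deck has not moved and the jack is under it. Its front corner shows at scene pixel ≈(378,267). Lowering now, then cross-checking.

```bash
python3 -m crank '[0,0,0,0,0,-0.002,0, 0,0,0,0,0,-0.002,0, 0,0,0,0,0,-0.0015,0, 0,0,0,0,0,0,0, 0,0,0,0,0,0,0]' 
python3 - <<'E'
from h import *
np.set_printoptions(precision=4,suppress=True)
s=observe();p=s["position"];R=s["tool_rot"];print(p,s["ft_force"])
S=get_image("scene")
o=np.array([p[0],p[1],.012]);
for nm,c in(("near",[-.045,.130]),("far",[-.045,-.150])):
    q=o+R[:,1]*c[1]+R[:,0]*c[0]; q[2]=.012; print(nm,q,proj(S,q))
h=cv2.cvtColor(S["frame"],cv2.COLOR_RGB2HSV);m=cv2.inRange(h,np.array((0,150,70)),np.array((6,255,255)))
m[:, :285]=0; m[:,420:]=0; m[:220]=0; m[290:]=0
for u in range(300,385,12):
    w=np.where(m[:,u])[0]
    if len(w): print(u,w[-1]+.5,onz(S,u,w[-1]+.5,.006)) 
for v in range(255,272,2):
    w=np.where(m[v])[0]; 
    if len(w): print("v",v,w[-1]+.5,onz(S,w[-1]+.5,v,.012))
E
```

```text
time_s: 9.15
position: [0.5811, -0.1782, 0.0512]
tool_rot: [[1.0, -0.022, 0.0], [-0.022, -1.0, 0.0], [0.0, -0.0, -1.0]]
ft_force: [-2.0, 2.6, -0.1]
grip_width: 0.0433
[ 0.5811 -0.1782  0.0512] [-2.0441  2.5966 -0.0539]
near [ 0.5333 -0.3072  0.012 ] [375.5943 266.2295]
far [ 0.5394 -0.0273  0.012 ] [283.5548 243.4282]
300 249.5 [ 0.5357 -0.0802  0.006 ]
312 252.5 [ 0.5348 -0.1177  0.006 ]
324 254.5 [ 0.5377 -0.1538  0.006 ]
336 258.5 [ 0.5331 -0.1912  0.006 ]
348 261.5 [ 0.5323 -0.2273  0.006 ]
360 264.5 [ 0.5314 -0.2629  0.006 ]
372 266.5 [ 0.5343 -0.2974  0.006 ]
v 255 359.5 [ 0.5614 -0.2551  0.012 ]
v 257 371.5 [ 0.5641 -0.2901  0.012 ]
v 259 378.5 [ 0.5625 -0.3109  0.012 ]
v 261 378.5 [ 0.555  -0.3121  0.012 ]
v 263 378.5 [ 0.5476 -0.3133  0.012 ]
v 265 377.5 [ 0.5394 -0.3117  0.012 ]
v 267 377.5 [ 0.5321 -0.3129  0.012 ]
```

The jack is on the bench: the vertical force has returned to 0. From the two estimates the saddle is at y≈-0.273 to -0.276, against a pad target of ≈-0.275, and x agrees to about 1 mm. Next I'll release, rise, move over the paddle and shut the jaws.

```bash
python3 -m crank '[0,0,0,0,0,0,100, 0,0,0,0,0,0,100, 0,0,0,0,0,0,100, 0,0,0,0,0,0,100, 0,0,0,0,0,0,100, 0,0,0,0,0,0.01,100, 0,0,0,0,0,0.02,100, 0,0,0,0,0,0.03,100, 0,0,0,0,0,0.03,100, 0,0,0,0,0,0.025,100, 0,0,0,0,0,0.01,100, 0,0,0,0.001,0.017,0,0, 0,0,0,0.001,0.03,0,0, 0,0,0,0.001,0.03,0,0, 0,0,0,0,0.03,0,0, 0,0,0,0,0.02,0,0, 0,0,0,0,0,0,0, 0,0,0,0,0,0,0]' 40
python3 - <<'E'
from h import *
np.set_printoptions(precision=4,suppress=True)
s=observe();p=s["position"];print(p,s["ft_force"],s["grip_width"])
S,T,W=[get_image(n) for n in("scene","top","wrist")]
print("Rdot",blob(S,(22,150,120),(34,255,255)),blob(T,(22,150,120),(34,255,255)))
print("green",blob(S,(45,120,60),(80,255,255)),blob(W,(45,120,60),(80,255,255)))
for u in (-.161,-.136): print(u, proj(S,[.584,-.179-u,.125]))
a=cv2.resize(S["frame"][180:290,250:400],None,fx=3.2,fy=3.2,interpolation=cv2.INTER_CUBIC)
b=cv2.resize(W["frame"],None,fx=352/420,fy=352/420)[:, 80:400]
cv2.imwrite("pics/s5.png",np.hstack([a,b])[:,:,::-1])
E
```

```text
time_s: 11.0
position: [0.5838, -0.0507, 0.1748]
tool_rot: [[1.0, -0.021, -0.002], [-0.021, -1.0, 0.0], [-0.002, -0.0, -1.0]]
ft_force: [0.4, -0.7, 0.8]
grip_width: 0.0001
[ 0.5838 -0.0507  0.1748] [ 0.4175 -0.6929  0.846 ] 0.00011276851448771341
Rdot [([196, 186, 13, 9, 77], [202.25, 190.26]), ([364, 228, 15, 11, 102], [371.27, 232.81])] [([179, 195, 15, 15, 149], [185.9, 202.07]), ([382, 202, 15, 15, 145], [389.07, 208.86])]
green [([283, 197, 21, 24, 278], [292.82, 208.68]), ([447, 232, 4, 17, 25], [448.64, 240.8])] [([226, 195, 34, 2, 34], [242.5, 195.88]), ([261, 195, 21, 2, 29], [271.41, 195.62]), ([306, 195, 24, 3, 25], [317.96, 195.96])]
-0.161 [284.708  206.0768]
-0.136 [292.894  207.7971]
```

View pics/s5.png

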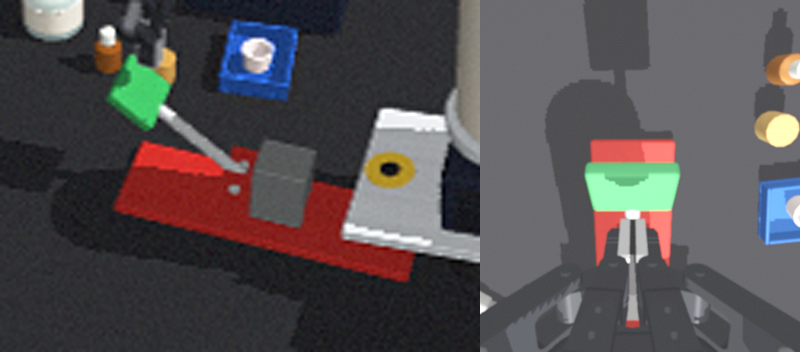

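The jack stands flat where released, with the handle up. The paddle is at (292.8,208.7) against a predicted (292.9,207.8), and the deck dot hasn't moved. Now I'll press along the paddle's arc.

```bash
python3 -m crank '[0,0,0,0,0,-0.015,0, 0,0,0,0,0,-0.015,0, 0,0,0,0,0.004,-0.005,0, 0,0,0,0,0.0035,-0.005,0, 0,0,0,0,0.0035,-0.005,0, 0,0,0,0,0.003,-0.0055,0, 0,0,0,0,0.003,-0.0055,0, 0,0,0,0,0.0025,-0.006,0, 0,0,0,0,0.002,-0.006,0, 0,0,0,0,0.002,-0.006,0, 0,0,0,0,0,0,0]'
python3 - <<'E'
from h import *
np.set_printoptions(precision=4,suppress=True)
s=observe();print(s["position"],s["ft_force"])
S=get_image("scene")
print("Rdot",blob(S,(22,150,120),(34,255,255)),"green",blob(S,(45,120,60),(80,255,255)))
E
```

```text
time_s: 12.25
position: [0.5847, -0.027, 0.1022]
tool_rot: [[1.0, -0.022, 0.002], [-0.022, -1.0, 0.001], [0.002, -0.001, -1.0]]
ft_force: [-0.2, 2.8, 9.4]
grip_width: 0.0004
[ 0.5847 -0.027   0.1022] [-0.1909  2.7572  9.4049]
Rdot [([196, 186, 13, 9, 77], [202.25, 190.26]), ([365, 226, 14, 11, 104], [371.55, 231.1])] green [([276, 210, 22, 18, 196], [286.12, 218.52]), ([447, 232, 4, 17, 24], [448.71, 240.21])]
```

```bash
python3 -m crank '[0,0,0,0,0.0015,-0.006,0, 0,0,0,0,0.0015,-0.006,0, 0,0,0,0,0.001,-0.006,0, 0,0,0,0,0.001,-0.006,0, 0,0,0,0,0,-0.006,0, 0,0,0,0,0,-0.004,0, 0,0,0,0,0,0,0, 0,0,0,0,0,0,0]'
python3 - <<'E'
from h import *
np.set_printoptions(precision=4,suppress=True)
s=observe();print(s["position"],s["ft_force"])
S=get_image("scene")
print("Rdot",blob(S,(22,150,120),(34,255,255)),"green",blob(S,(45,120,60),(80,255,255)),"pred level",proj(S,[.5784,-.2747,.118]))
E
```

```text
time_s: 13.1
position: [0.5848, -0.0217, 0.0686]
tool_rot: [[1.0, -0.022, 0.002], [-0.022, -1.0, 0.002], [0.002, -0.002, -1.0]]
ft_force: [1.2, 5.4, 7.9]
grip_width: 0.0002
[ 0.5848 -0.0217  0.0686] [1.1606 5.4356 7.9479]
Rdot [([196, 186, 13, 9, 76], [202.21, 190.21]), ([365, 222, 15, 11, 107], [372.13, 227.21])] green [([274, 218, 22, 16, 186], [283.98, 225.66]), ([447, 232, 4, 17, 23], [448.7, 240.35])] pred level [371.5527 227.5769]
```

```bash
python3 -m crank '[0,0,0,0,0.001,-0.002,0, 0,0,0,0,0.001,-0.001,0, 0,0,0,0,0,0,0, 0,0,0,0,0,0,0]'; python3 -m crank '[0,0,0,0,0,-0.0015,0, 0,0,0,0,0,0,0, 0,0,0,0,0,0,0]'
```

```text
time_s: 13.55
position: [0.5849, -0.0213, 0.0658]
tool_rot: [[1.0, -0.022, 0.002], [-0.022, -1.0, -0.001], [0.002, 0.001, -1.0]]
ft_force: [0.2, -2.2, 9.0]
grip_width: 0.0002
time_s: 13.85
position: [0.5849, -0.0213, 0.0647]
tool_rot: [[1.0, -0.022, 0.003], [-0.022, -1.0, -0.001], [0.003, 0.001, -1.0]]
ft_force: [-2.5, -1.9, 12.1]
grip_width: 0.0002
```

```bash
python3 -m crank '[0,0,0,0,0,-0.0015,0, 0,0,0,0,0,0,0, 0,0,0,0,0,0,0]'; python3 - <<'E'
from h import *
np.set_printoptions(precision=4,suppress=True)
s=observe();print(s["position"],s["ft_force"])
S,T=get_image("scene"),get_image("top")
print("Rdot",blob(S,(22,150,120),(34,255,255)),blob(T,(22,150,120),(34,255,255)))
a=cv2.resize(S["frame"][180:290,250:450],None,fx=4,fy=4,interpolation=cv2.INTER_CUBIC)
cv2.imwrite("pics/s6.png",a[:,:,::-1])
E
```

```text
time_s: 14.15
position: [0.585, -0.0212, 0.0641]
tool_rot: [[1.0, -0.022, 0.003], [-0.022, -1.0, -0.002], [0.004, 0.001, -1.0]]
ft_force: [-4.7, -1.3, 19.0]
grip_width: -0.0005
[ 0.585  -0.0212  0.0641] [-4.7456 -1.3059 18.964 ]
Rdot [([196, 186, 13, 9, 78], [202.24, 190.23]), ([365, 221, 15, 12, 107], [372.3, 226.83])] [([179, 195, 15, 15, 148], [185.99, 202.09]), ([384, 201, 15, 15, 148], [391.05, 208.1])]
```

View pics/s6.png

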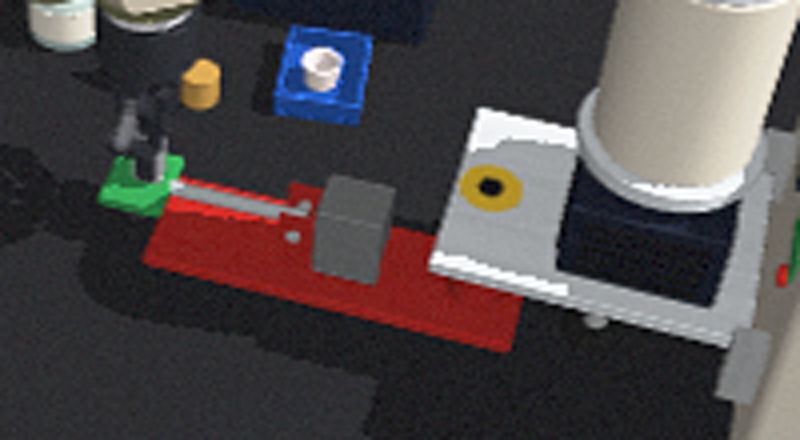

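The deck is level, the handle is flat, and the jack's front corner is still at ≈(377.5,267.5), so it hasn't slid. The force climbs steeply now, so the handle is at its stop. I'll check the dot's height and the hold, then hand in.

```bash
python3 -m crank '[0,0,0,0,0,0,0, 0,0,0,0,0,0,0, 0,0,0,0,0,0,0, 0,0,0,0,0,0,0, 0,0,0,0,0,0,0]'; python3 - <<'E'
from h import *
S,T=get_image("scene"),get_image("top")
b=lambda d,k:max((x for x in blob(d,(22,150,120),(34,255,255)) if x[1][0]>300))[1]
x,r=tri((S,*b(S,0)),(T,*b(T,0)));print(x,r)
ok=abs(x[2]-.119)<.004 and observe()["ft_force"][2]>10
print(ok, close_job() if ok else None)
E
```

```text
time_s: 14.75
position: [0.585, -0.0212, 0.0641]
tool_rot: [[1.0, -0.022, 0.004], [-0.022, -1.0, -0.002], [0.004, 0.001, -1.0]]
ft_force: [-4.8, -2.1, 19.0]
grip_width: 0.0001
[ 0.57829188 -0.27471655  0.12071588] [np.float64(0.0019167985016852053), np.float64(0.0019167985016853857)]
the job is handed in; nothing more can be done
True None
```

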